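# Stack the test cell plates, pressing each one flat

## Task

Build up the gas test cell: set the brass disc down flat and centred on the cell's round sprung seat, let go, and press it down from above with the fingers so that the seat sinks more than half its travel, to feel that it lies flat. Only then set the white ceramic disc squarely on top of the brass one, let go, and press it down in the same way. Set the discs down without dropping them, leave the blue spare disc where it is, and leave the stack standing on the seat.

Things in the scene. Friction and masses are not known exactly. Their poses are not given: they have to be found in the camera images.
- seat_top (a point): centre of the top face of the test cell's round steel seat, 62 mm across, 8 mm thick, top 45 mm above the bench, sprung over a fixed aluminium flange (96 mm across, 12 mm high). It bears both discs without sinking; pressed on a disc with 1 to 3 N it starts straight down, about 11 N takes it to its stop at 6 mm (3 mm is a proper press); it springs back when let go. z up; the point moves with the seat
- brass_mid (a point): brass disc, 56 mm in diameter and 12 mm thick, plain and solid, lying flat on the bench at the start; this point is its centre, half-way up (6 mm above its underside), z is the disc's axis; about 0.25 kg
- ceramic_mid (a point): white ceramic disc, 56 mm in diameter and 12 mm thick, plain and solid, lying flat on the bench at the start; this point is its centre, half-way up (6 mm above its underside), z is the disc's axis; about 0.12 kg
- spare_mid (a point): blue plastic spare disc, 56 mm in diameter and 12 mm thick, plain and solid, lying flat on the bench at the start; this point is its centre, half-way up (6 mm above its underside), z is the disc's axis; not used, to be left alone
Not all that is in view belongs to the job. What is shaped like the part that bears seat_top but brown is not meant.

How it is judged:
On the way, in this order (a step that is already met when the one before it is completed fails the run):
1. the brass disc lies flat on the seat, let go (horizontal distance between brass_mid and seat_top below 0.014 m and z of brass_mid in the frame of seat_top between 0.002 and 0.01 m and angle between brass_mid's own z axis and vertical below 0.15 rad and contact force between the fingers and brass below 0.1 N), for 0.2 s.
2. the brass disc is pressed by the fingers until the seat sinks 3 mm (horizontal distance between brass_mid and seat_top below 0.014 m and z of brass_mid in the frame of seat_top between 0.002 and 0.01 m and angle between brass_mid's own z axis and vertical below 0.15 rad and height (world z) of seat_top below 0.042 m and contact force between the fingers and brass above 1 N), for 0.1 s.
3. the ceramic disc lies flat on the brass disc, let go (horizontal distance between brass_mid and seat_top below 0.014 m and z of brass_mid in the frame of seat_top between 0.002 and 0.01 m and angle between each of brass_mid, ceramic_mid's own z axis and vertical below 0.15 rad and horizontal distance between ceramic_mid and brass_mid below 0.014 m and z of ceramic_mid in the frame of brass_mid between 0.008 and 0.016 m and contact force between the fingers and ceramic below 0.1 N), for 0.2 s.
4. the ceramic disc is pressed by the fingers until the seat sinks 3 mm (horizontal distance between brass_mid and seat_top below 0.014 m and z of brass_mid in the frame of seat_top between 0.002 and 0.01 m and angle between each of brass_mid, ceramic_mid's own z axis and vertical below 0.15 rad and horizontal distance between ceramic_mid and brass_mid below 0.014 m and z of ceramic_mid in the frame of brass_mid between 0.008 and 0.016 m and height (world z) of seat_top below 0.042 m and contact force between the fingers and ceramic above 1 N), for 0.1 s.
At the end, for the whole second after the job is handed in: Brass disc flat on the seat, ceramic disc flat on the brass, each centred within 14 mm on what bears it, level within 0.15 rad, within 4 mm of its resting height, released and at rest; the seat sprung back up (within 2.5 mm); the blue disc within 20 mm of its start (all of step 3 and contact force between the fingers and brass below 0.1 N and height (world z) of seat_top above 0.0425 m and linear speed of each of brass, ceramic below 0.02 m/s and distance of spare_mid from where it was at the start of the episode below 0.02 m); the robot touches nothing.
It fails at once if the brass disc is dropped or thrown (linear speed of brass above 0.5 m/s and contact force between the fingers and brass below 0.1 N).
It fails at once if the ceramic disc is dropped or thrown (linear speed of ceramic above 0.5 m/s and contact force between the fingers and ceramic below 0.1 N).
It fails at once if the blue spare disc is moved by more than 20 mm (distance of spare_mid from where it was at the start of the episode above 0.02 m).
It also fails if it takes over 72 s, if anything falls off the work surface, if the arm or the gripper's body presses on something with over 40 N, if the wrist force passes 120 N, or if a joint passes its speed limit or range.

## Robot

A 6-joint arm with a two-finger parallel gripper is mounted at the origin on the work surface. World frame = base frame: x ahead of the robot, y to its left, z up, the work surface at z = 0. Lengths are in m, angles in rad, forces in N, time in s.
With the tool pointing down it reaches from about 0.325 to 0.85 m from the base axis. Payload 4.4 kg.
Tool frame: the origin (TCP) lies on the mounting face of the last link; the fingertips stand 199 mm ahead of it and the grasp point (between the pads) lies 180 mm ahead of it; y points along the fingers, z is the direction in which the jaws open and shut, and the axes are right-handed (so a half turn about y gives the same grasp; the last joint's range is limited). The gripper opens to 94 mm and grips with 3 to 60 N. Pads are 16 mm wide; open, the fingers measure 119 mm over their backs; the gripper's body (75 mm by 177 mm) begins 78 mm behind the grasp point.
Start: joints at [-1.329, 0.207, 1.542, -0, 1.393, -0.15], TCP at [0.22, -0.531, 0.405] pointing down, gripper open.
Joint ranges: [-2.73, 2.73], [-0.86, 2.22], [0.23, 2.46], [-1.11, 4.25], [0.08, 2.63], [-2.82, 2.82]. Speed limits (rad/s): [2.79, 2.79, 3.14, 3.14, 3.14, 3.14].

## Interface

Orientations are given as a rotation vector (axis times angle).
In Python, from station import ctrl gives the robot as it stands.
- The arm moves only by the tool move_arm, never from a script. Its argument "steps" is a list that holds one entry, the list of rows, each a list of 4 numbers: the shift along the tool's x, y, z in mm, then the turn about the tool's y in rad. In form: [[[x, y, z, yaw], ...]]. A call has 1 to 20 rows; each row is the pose to reach, as a shift and turn from the pose measured when the call began, along the tool's axes at that moment; what a row does not reach only later rows make up. A row lasts 1/8 s, in which the tool goes at most 62.5 mm and 10.7 degrees, less where a joint would pass 70% of its speed; a pose out of reach is approached as far as the arm can. A call with a gripper value outside its range is refused whole. "jaw" is the opening, from 0 (shut) to 1 (fully open), set as the call begins (left out, the last holds). The fingers move at their own pace and stop on an object; "force" is the grip in N (left out, the last holds). Time passes only in rows, so rows that repeat a pose let the fingers close. It gives the time, the measured TCP pose, the force and the opening at its end, in the units of the state.
- ctrl.sense(): the state, without advancing time (a new reading comes with each control period).
- ctrl.get_image(name): name is "scene" or "top" or "wrist"; returns a dict with "pixels" (384x512x3 uint8, blue, green, red), "range_z" (384x512 float32, m along the optical axis (not along the pixel's ray), 0 where there is no reading), "intrinsics" (3x3 intrinsics, pixels), "k1" (the pictures are not rectified: a ray, as slopes to the right and down, at radius r is drawn at 1 + k1 r^2 times it, then the intrinsics apply), "T" (4x4, takes a point from camera to world coordinates); the wrist camera has in their place "tool_from_camera" (4x4, takes a point from camera to tool coordinates, whose origin is the TCP and whose axes are the tool frame's). Camera axes: x right, y down, z forward; pixel columns grow to the right and rows downward; lengths in m; the calibration is good to about 2 mm. A picture is of the moment at which its call begins: read the wrist's pose just before it.
- ctrl.finish_job(): hands the job in, once; it reports no verdict.
The state is a dict: "time_s": time; "qpos": joint angles; "qvel": joint speeds; "joint_torque": joint torques, N m; "eef_pos": TCP position; "tool_rot": TCP orientation; "force": force on the tool from outside, world axes, zero at the start; "torque": the same for the moment, N m; "width": opening from 0.0 (shut) to 1.0 (fully open).
Only numpy, scipy, OpenCV 4.12 (cv2) and the standard library are available. Lean on these libraries where they do the work, as an engineer would, in place of code of your own. Each camera call takes 0.05 s, during which the arm holds its last target.

## Working session

There is one attempt and no reset: what is moved stays moved. The work goes in short steps, Python scripts to look and compute and a tool call to move; the robot and the scene stay as the last step left them, time stands still between calls to the robot, and variables do not carry over. Pictures are saved under pics/ and viewed, and the job is handed in when it is done.

Besides the shell and the picture viewer there is one more tool, called after "Request:" by a JSON object that holds its "op" and its "data", one argument or row to a line. move_arm: Moves the arm, as the interface text tells. Its arguments: {"type":"object","properties":{"steps":{"type":"array"},"jaw":{"type":"number"},"force":{"type":"number"}},"required":["steps"]}

```bash
mkdir -p pics
cat > h.py <<'E'
import numpy as np, cv2
from station import ctrl
from scipy.spatial.transform import Rotation as R
def cloud(im,T=None):
    K=im["intrinsics"];k1=im["k1"];d=im["range_z"]
    v,u=np.mgrid[0:384,0:512].astype(float)
    pts=np.stack([u.ravel(),v.ravel()],1)[:,None]
    x=cv2.undistortPoints(pts,np.array(K,float),np.array([k1,0,0,0,0],float)).reshape(384,512,2)
    P=np.dstack([x[...,0]*d,x[...,1]*d,d])
    T=im["T"] if T is None else T
    W=P@np.array(T)[:3,:3].T+np.array(T)[:3,3]
    W[d==0]=np.nan
    return W
def tool():
    s=ctrl.sense();M=np.eye(4);M[:3,:3]=R.from_rotvec(s["tool_rot"]).as_matrix();M[:3,3]=s["eef_pos"];return s,M
E
python3 - <<'E'
from h import *
s,M=tool();print(s);print(M.round(3))
for n in("top","scene"):
    im=ctrl.get_image(n);cv2.imwrite(f"pics/{n}0.png",im["pixels"]);print(im["k1"],np.array(im["T"]).round(3))
    np.savez(n+"0.npz",W=cloud(im),px=im["pixels"])
E
```

```text
{'time_s': 0.0, 'qpos': array([-1.32948288e+00,  2.07390483e-01,  1.54294828e+00, -2.91456804e-05,
        1.39345588e+00, -1.50481872e-01]), 'qvel': array([-2.17704810e-04,  3.54634289e-05,  7.28151146e-04, -6.94598037e-04,
       -1.15745601e-03,  5.64870018e-04]), 'joint_torque': array([-6.45439122e-04, -3.70882595e+01, -2.81418532e+01,  6.97567197e-02,
        3.62468453e-02, -1.71165489e-04]), 'eef_pos': array([ 0.2194711 , -0.53107767,  0.40350976]), 'tool_rot': array([-0.39832488,  2.00881286, -2.00431557]), 'force': array([-0.18993468,  0.03972637, -0.39779958]), 'torque': array([ 0.03952561,  0.00531705, -0.04382926]), 'width': 0.9992311343447735}
[[-0.924 -0.001  0.382  0.219]
 [-0.382  0.002 -0.924 -0.531]
 [-0.    -1.    -0.002  0.404]
 [ 0.     0.     0.     1.   ]]
0.0189092896350426 [[-0.006 -0.996  0.089  0.475]
 [-1.     0.003 -0.03   0.051]
 [ 0.029 -0.089 -0.996  1.151]
 [ 0.     0.     0.     1.   ]]
-0.18498210046463495 [[ 4.950e-01  4.510e-01 -7.430e-01  1.511e+00]
 [ 8.690e-01 -2.560e-01  4.240e-01 -4.800e-01]
 [ 1.000e-03 -8.550e-01 -5.180e-01  7.340e-01]
 [ 0.000e+00  0.000e+00  0.000e+00  1.000e+00]]
```

View pics/top0.png

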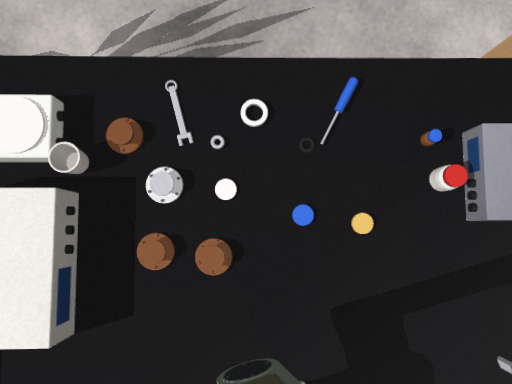

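View pics/scene0.png

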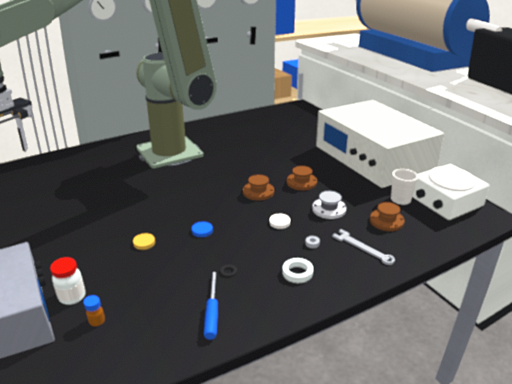

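Top view: flange-with-seat shapes are the steel/aluminium one at (165,185) and brown ones at (125,135), (155,251) and (213,256). Only the silver one fits. The discs are brass (362,223), blue spare (303,215) and white ceramic (226,189). The white piece at (254,112) is a ring with a hole, so it isn't the ceramic disc. Next I'll confirm with a crop and measure.

Run:
```python
from h import *
z=np.load("top0.npz");W=z["W"];px=z["px"]
cv2.imwrite("pics/crop0.png",cv2.resize(px[90:280,110:390],None,fx=2.8,fy=2.8,interpolation=cv2.INTER_CUBIC))
hsv=cv2.cvtColor(px,cv2.COLOR_BGR2HSV)
for n,(u,v),h in(("seat",(163,183),.045),("brass",(362,223),.012),("cer",(226,189),.012),("spare",(303,215),.012),("brown",(155,251),.045),("ring",(254,112),.012)):
    m=np.zeros((384,512),bool);m[v-30:v+30,u-30:u+30]=1
    m&=abs(W[...,2]-h)<.006
    if n!="seat" and n!="brown": m&=hsv[...,2]>100
    nl,l,st,c=cv2.connectedComponentsWithStats(m.astype(np.uint8))
    i=1+st[1:,4].argmax();m=l==i
    p=W[m];(c,r)=cv2.minEnclosingCircle(p[:,:2].astype(np.float32))
    print(n,st[i],p.mean(0).round(4),np.round(c,4),"diam",round(2*r,4),"area diam",)
    print("  z med",np.median(p[:,2]).round(4))
```

```text
seat [149 172  25  24 466] [0.5975 0.2653 0.0456] [0.5972 0.2658] diam 0.0627 area diam
  z med 0.0456
brass [351 213  22  21 353] [ 0.4953 -0.2524  0.0131] [ 0.4952 -0.2534] diam 0.0564 area diam
  z med 0.0132
cer [215 179  21  21 347] [0.5861 0.1053 0.0125] [0.586  0.1055] diam 0.0555 area diam
  z med 0.0125
spare [292 204  21  22 355] [ 0.5175 -0.0967  0.0128] [ 0.5183 -0.097 ] diam 0.0572 area diam
  z med 0.0129
brown [140 240  25  25 489] [0.4258 0.2852 0.0455] [0.4258 0.2852] diam 0.0621 area diam
  z med 0.0457
ring [241  99  26  28 116] [0.7925 0.0198 0.0151] [0.7911 0.0292] diam 0.0714 area diam
  z med 0.0161
```

View pics/crop0.png

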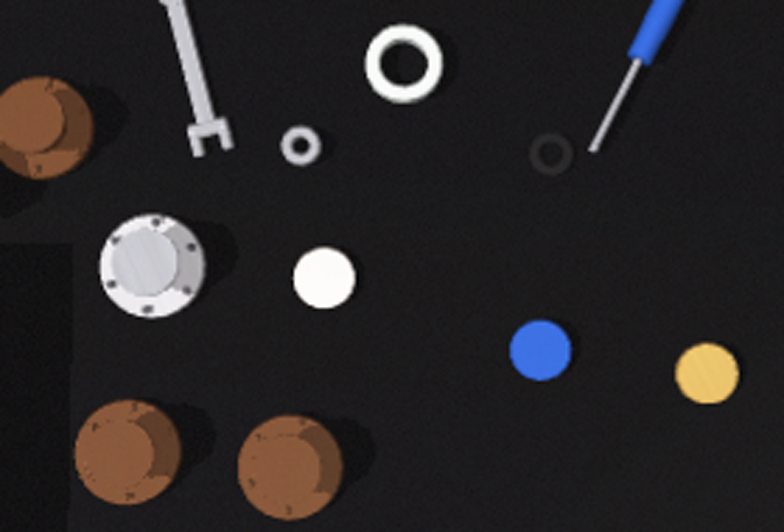

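The crop confirms it: silver cell at crop (150,263), solid white disc (324,278), blue disc (541,350), brass disc (707,373), and the rest is clutter or brown decoys.

```bash
cat >> h.py <<'E'
def go(*targets):
    s,M=tool();print("t",s["time_s"],"pos",s["eef_pos"].round(4),"F",s["force"].round(2),"w",round(s["width"],3))
    for p in targets: print(p,(M[:3,:3].T@(np.array(p)-M[:3,3])*1000).round(1))
E
python3 -c "
from h import *
go((.4952,-.2528,.30),(.4952,-.2528,.203))"
```

```text
t 0.1 pos [ 0.2195 -0.5311  0.4036] F [ 0.92  0.28 -0.41] w 1.003
(0.4952, -0.2528, 0.3) [-361.1  104.  -151.7]
(0.4952, -0.2528, 0.203) [-361.   201.  -151.5]
```

Request:
{"op": "move_arm", "data": {
  "steps": [
    [[-30,5,-12,0],[-80,15,-34,0],[-135,30,-57,0],[-190,50,-80,0],[-245,70,-103,0],[-295,85,-124,0],[-330,98,-139,0],[-350,104,-147,0],[-361,104,-152,0],[-361,104,-152,0],[-361,125,-152,0],[-361,150,-152,0],[-361,175,-152,0],[-361,190,-152,0],[-361,190,-152,0],[-361,190,-152,0]]
  ],
  "jaw": 1
}}

```text
time_s: 2.1
eef_pos: [0.4953, -0.2531, 0.215]
tool_rot: [-0.397, 2.007, -2.006]
force: [0.5, -0.0, 0.6]
width: 1.001
```

```bash
python3 -c "
from h import *
go((.4952,-.2528,.203))
s,M=tool();im=ctrl.get_image('wrist');cv2.imwrite('pics/w1.png',im['pixels'])
W=cloud(im,M@np.array(im['tool_from_camera']))
hsv=cv2.cvtColor(im['pixels'],cv2.COLOR_BGR2HSV)
m=(abs(W[...,2]-.012)<.005)&(hsv[...,1]>80)&(hsv[...,2]>80)
p=W[m];print(m.sum(),p.mean(0),cv2.minEnclosingCircle(p[:,:2].astype(np.float32)))
"
```

```text
t 2.1 pos [ 0.4953 -0.2531  0.215 ] F [ 0.52 -0.    0.64] w 1.001
(0.4952, -0.2528, 0.203) [ 0.  12.  -0.3]
9322 [ 0.50984655 -0.16257657  0.01239124] ((0.5131116509437561, -0.18307818472385406), 0.11549267172813416)
```

View pics/w1.png

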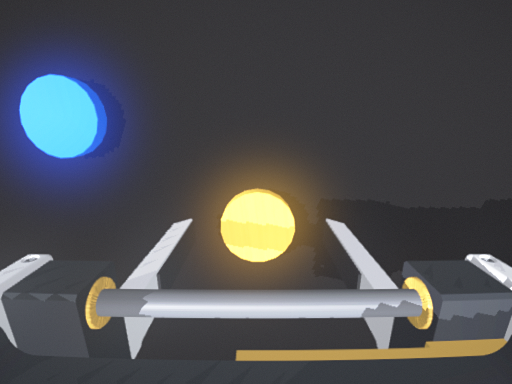

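The wrist view shows the brass disc at (258,225), centred between the fingers, with the blue spare well clear at (63,115). Next: descend and grip, with the tips about 4 mm above the bench.

Request:
{"op": "move_arm", "data": {
  "steps": [
    [[0,6,0,0],[0,12,0,0],[0,12,0,0]]
  ]
}}

```text
time_s: 2.52
eef_pos: [0.4952, -0.2527, 0.2026]
tool_rot: [-0.398, 2.008, -2.005]
force: [-0.3, 0.7, -0.1]
width: 1.0
```

Request:
{"op": "move_arm", "data": {
  "steps": [
    [[0,0,0,0],[0,0,0,0],[0,0,0,0],[0,0,0,0],[0,0,0,0],[0,0,0,0],[0,0,0,0],[0,0,0,0]]
  ],
  "jaw": 0,
  "force": 25
}}

```text
time_s: 3.52
eef_pos: [0.4952, -0.2527, 0.2027]
tool_rot: [-0.397, 2.008, -2.005]
force: [-0.2, 0.5, 0.4]
width: 0.587
```

```bash
python3 -c "
from h import *
go((.4952,-.2528,.33),(.5973,.2656,.33))"
```

```text
t 3.525 pos [ 0.4952 -0.2527  0.2027] F [-0.21  0.46  0.39] w 0.587
(0.4952, -0.2528, 0.33) [-1.000e-01 -1.273e+02 -1.000e-01]
(0.5973, 0.2656, 0.33) [-292.3 -126.6 -440.2]
```

Gripped (55 mm opening). Lift a little and check the load first.

Request:
{"op": "move_arm", "data": {
  "steps": [
    [[0,-10,0,0],[0,-30,0,0],[0,-60,0,0],[0,-95,0,0],[0,-120,0,0],[0,-127,0,0],[0,-127,0,0]]
  ]
}}

```text
time_s: 4.4
eef_pos: [0.495, -0.2527, 0.3295]
tool_rot: [-0.398, 2.008, -2.005]
force: [-0.1, -0.2, -3.2]
width: 0.588
```

```bash
python3 -c "
from h import *
go((.5973,.2656,.33))
im=ctrl.get_image('wrist');cv2.imwrite('pics/w2.png',im['pixels'])"
```

```text
t 4.4 pos [ 0.495  -0.2527  0.3295] F [-0.1  -0.22 -3.18] w 0.588
(0.5973, 0.2656, 0.33) [-2.924e+02  3.000e-01 -4.400e+02]
```

View pics/w2.png

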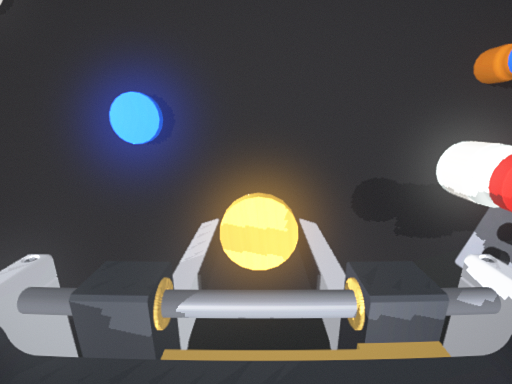

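The disc is held level at (258,231), with about 2.8 N of load. Transit to above the seat.

Request:
{"op": "move_arm", "data": {
  "steps": [
    [[-8,0,-12,0],[-24,0,-36,0],[-46,0,-70,0],[-74,0,-112,0],[-103,0,-155,0],[-132,0,-199,0],[-161,0,-243,0],[-190,0,-286,0],[-219,0,-330,0],[-247,0,-371,0],[-268,0,-403,0],[-282,0,-425,0],[-290,0,-437,0],[-292,0,-440,0],[-292,0,-440,0],[-292,0,-440,0]]
  ]
}}

```text
time_s: 6.45
eef_pos: [0.5967, 0.2646, 0.3297]
tool_rot: [-0.398, 2.01, -2.005]
force: [0.0, -0.8, -2.9]
width: 0.592
```

```bash
python3 -c "
from h import *
go((.5973,.2656,.33),(.5973,.2656,.254),(.5973,.2656,.2475))
s,M=tool()
im=ctrl.get_image('wrist');cv2.imwrite('pics/w3.png',im['pixels'])
W=cloud(im,M@np.array(im['tool_from_camera']))
m=abs(W[...,2]-.045)<.005;p=W[m];print('seat visible',m.sum(),p.min(0),p.max(0))
hsv=cv2.cvtColor(im['pixels'],cv2.COLOR_BGR2HSV)
m=(hsv[...,1]>100)&(abs(hsv[...,0].astype(int)-24)<10)&(hsv[...,2]>150)
m[:180]=0;m[290:]=0;m[:,:200]=0;m[:,310:]=0
p=W[m];print('brass in view',m.sum(),np.nanmedian(p,0),cv2.minEnclosingCircle(p[np.isfinite(p[:,0])][:,:2].astype(np.float32)))
im=ctrl.get_image('top');cv2.imwrite('pics/t3.png',cv2.resize(im['pixels'][100:280,80:300],None,fx=3,fy=3))
"
```

```text
t 6.45 pos [0.5967 0.2646 0.3297] F [ 0.03 -0.84 -2.9 ] w 0.592
(0.5973, 0.2656, 0.33) [-1.  -0.3 -0.7]
(0.5973, 0.2656, 0.254) [-1.  75.7 -0.5]
(0.5973, 0.2656, 0.2475) [-1.1 82.2 -0.5]
seat visible 7447 [0.3998356  0.12083831 0.04000018] [0.75423001 0.54309648 0.04997958]
brass in view 4706 [0.59861541 0.26592502 0.13944628] ((0.5574404001235962, 0.24922485649585724), 0.0706372857093811)
```

View pics/w3.png

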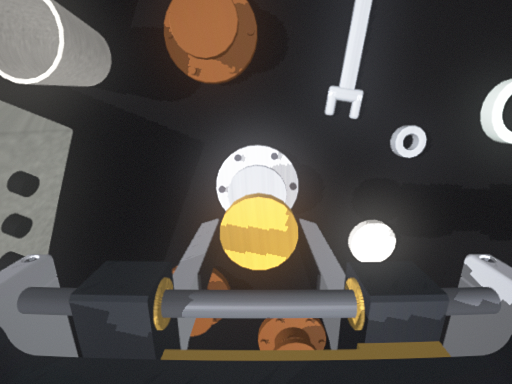

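View pics/t3.png

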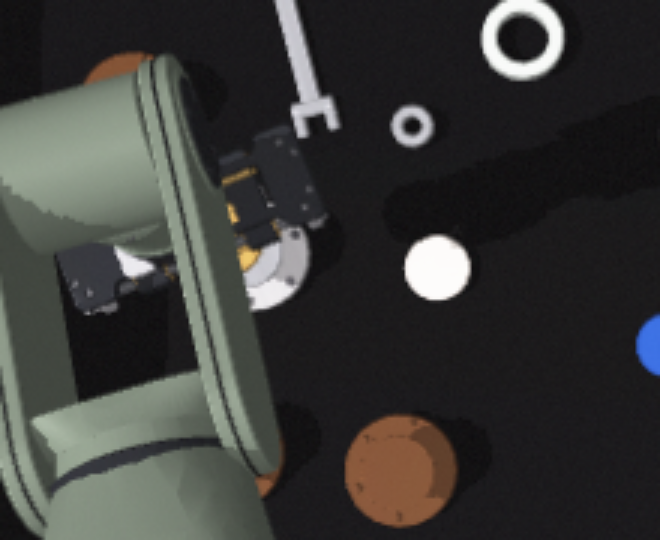

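Brass at (258,231) hangs over the seat at (258,185), and the measured disc position is about 1 mm from seat centre. Lowering it slowly.

Request:
{"op": "move_arm", "data": {
  "steps": [
    [[-1,10,-1,0],[-1,25,-1,0],[-1,40,-1,0],[-1,55,-1,0],[-1,66,-1,0],[-1,73,-1,0],[-1,77,-1,0],[-1,79,-1,0],[-1,80,-1,0],[-1,81,-1,0],[-1,81,-1,0]]
  ]
}}

```text
time_s: 7.92
eef_pos: [0.5972, 0.2662, 0.249]
tool_rot: [-0.398, 2.01, -2.005]
force: [-0.2, 0.7, -3.5]
width: 0.593
```

```bash
python3 -c "
from h import *
go((.5973,.2656,.2475))"
```

```text
t 7.925 pos [0.5972 0.2662 0.249 ] F [-0.2   0.74 -3.55] w 0.593
(0.5973, 0.2656, 0.2475) [0.1 1.5 0.6]
```

Request:
{"op": "move_arm", "data": {
  "steps": [
    [[0,0.5,0,0],[0,1,0,0],[0,1,0,0],[0,1.3,0,0],[0,1.3,0,0]]
  ]
}}

```text
time_s: 8.55
eef_pos: [0.5972, 0.2662, 0.2478]
tool_rot: [-0.398, 2.01, -2.005]
force: [-1.1, 0.0, -2.3]
width: 0.59
```

Request:
{"op": "move_arm", "data": {
  "steps": [
    [[0,0.4,0,0],[0,0.4,0,0],[0,0.4,0,0]]
  ]
}}

```text
time_s: 8.93
eef_pos: [0.5972, 0.2662, 0.2477]
tool_rot: [-0.397, 2.01, -2.005]
force: [-1.5, -1.0, 0.6]
width: 0.587
```

Load has gone onto the seat, so release.

Request:
{"op": "move_arm", "data": {
  "steps": [
    [[0,0,0,0],[0,0,0,0],[0,0,0,0],[0,0,0,0],[0,0,0,0],[0,0,0,0]]
  ],
  "jaw": 1
}}

```text
time_s: 9.68
eef_pos: [0.5972, 0.2662, 0.2477]
tool_rot: [-0.397, 2.01, -2.005]
force: [0.1, -0.2, 0.0]
width: 0.998
```

Request:
{"op": "move_arm", "data": {
  "steps": [
    [[0,-10,0,0],[0,-25,0,0],[0,-45,0,0],[0,-55,0,0],[0,-60,0,0],[0,-60,0,0]]
  ]
}}

```text
time_s: 10.42
eef_pos: [0.5973, 0.2661, 0.3081]
tool_rot: [-0.397, 2.01, -2.005]
force: [-0.2, -0.6, -0.1]
width: 1.0
```

```bash
cat >> h.py <<'E'
def disc(name,z,lohsv,hihsv,near,r=.06):
    s,M=tool();im=ctrl.get_image('wrist');cv2.imwrite(f'pics/{name}.png',im['pixels'])
    W=cloud(im,M@np.array(im['tool_from_camera']))
    m=(abs(W[...,2]-z)<.006)&(np.hypot(W[...,0]-near[0],W[...,1]-near[1])<r)
    hsv=cv2.cvtColor(im['pixels'],cv2.COLOR_BGR2HSV)
    m&=cv2.inRange(hsv,np.array(lohsv),np.array(hihsv))>0
    p=W[m]
    A=np.c_[p[:,:2]-p[:,:2].mean(0),np.ones(len(p))];c=np.linalg.lstsq(A,p[:,2],rcond=None)[0]
    cc,rr=cv2.minEnclosingCircle(p[:,:2].astype(np.float32))
    print(name,m.sum(),'mean',p.mean(0).round(4),'circ',np.round(cc,4),round(rr,4),'slope',c[:2].round(3))
E
python3 -c "
from h import *
go((.5973,.2656,.27))
disc('w4',.057,(12,90,80),(36,255,255),(.5973,.2656))"
```

```text
t 10.425 pos [0.5973 0.2661 0.3081] F [-0.16 -0.63 -0.05] w 1.0
(0.5973, 0.2656, 0.27) [ 0.2 38.1  0.5]
w4 2718 mean [0.5988 0.2672 0.0574] circ [0.5977 0.2667] 0.028 slope [-0.007 -0.002]
```

View pics/w4.png

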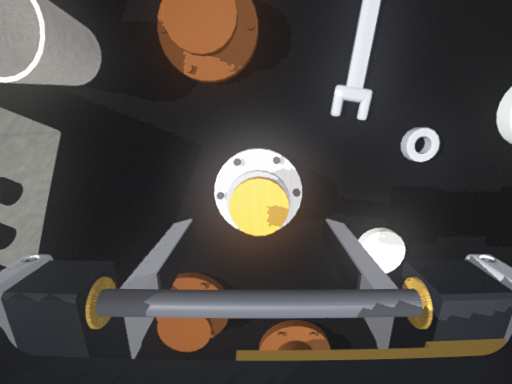

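Brass lies flat (slope <0.01) at (259,205), centred within 1–2 mm. Shut the fingers, then press in stages.

Request:
{"op": "move_arm", "data": {
  "steps": [
    [[0,10,0,0],[0,20,0,0],[0,25,0,0],[0,30,0,0],[0,35,0,0],[0,40,0,0],[0,40,0,0],[0,44,0,0],[0,47,0,0],[0,50,0,0],[0,50,0,0]]
  ],
  "jaw": 0
}}

```text
time_s: 11.85
eef_pos: [0.5969, 0.266, 0.257]
tool_rot: [-0.399, 2.011, -2.005]
force: [-0.0, 0.9, 0.7]
width: 0.005
```

Request:
{"op": "move_arm", "data": {
  "steps": [
    [[0,1,0,0],[0,2,0,0],[0,3,0,0],[0,4,0,0],[0,4,0,0]]
  ]
}}

```text
time_s: 12.48
eef_pos: [0.5971, 0.2661, 0.2539]
tool_rot: [-0.398, 2.01, -2.005]
force: [-2.8, -1.0, 6.6]
width: 0.005
```

Request:
{"op": "move_arm", "data": {
  "steps": [
    [[0,1,0,0],[0,2,0,0],[0,3,0,0],[0,3,0,0],[0,3,0,0],[0,3,0,0]]
  ]
}}

```text
time_s: 13.22
eef_pos: [0.5971, 0.2661, 0.2522]
tool_rot: [-0.398, 2.01, -2.005]
force: [-3.4, -1.1, 8.2]
width: 0.003
```

```bash
python3 -c "
from h import *
go()
disc('w5',.052,(12,90,80),(36,255,255),(.5973,.2656))"
```

```text
t 13.225 pos [0.5971 0.2661 0.2522] F [-3.44 -1.09  8.24] w 0.003
w5 2598 mean [0.6061 0.2701 0.0531] circ [0.598  0.2667] 0.0279 slope [-0.021 -0.008]
```

View pics/w5.png

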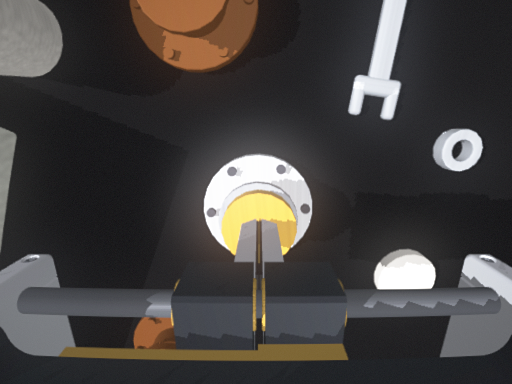

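Fingertips rest on the brass at about (258,225). Its top has gone from 57.4 to 53.1 mm, so the seat is down about 4 mm. One more millimetre for margin.

Request:
{"op": "move_arm", "data": {
  "steps": [
    [[0,1,0,0],[0,2.5,0,0],[0,2.5,0,0],[0,2.5,0,0]]
  ]
}}

```text
time_s: 13.78
eef_pos: [0.5971, 0.2662, 0.2513]
tool_rot: [-0.398, 2.01, -2.005]
force: [-3.2, -1.9, 9.4]
width: 0.005
```

Request:
{"op": "move_arm", "data": {
  "steps": [
    [[0,-2,0,0],[0,-5,0,0],[0,-8,0,0],[0,-15,0,0],[0,-35,0,0],[0,-60,0,0],[0,-75,0,0],[0,-78,0,0],[0,-78,0,0]]
  ]
}}

```text
time_s: 14.9
eef_pos: [0.597, 0.266, 0.3292]
tool_rot: [-0.399, 2.01, -2.005]
force: [-0.2, 0.2, 0.5]
width: 0.005
```

```bash
python3 -c "
from h import *
go((.586,.1055,.33),(.586,.1055,.203))
disc('w6',.057,(12,90,80),(36,255,255),(.5973,.2656))
disc('w6',.012,(0,0,120),(179,90,255),(.586,.1055),.04)"
```

```text
t 14.9 pos [0.597  0.266  0.3292] F [-0.21  0.17  0.52] w 0.005
(0.586, 0.1055, 0.33) [ 71.3  -1.1 144.2]
(0.586, 0.1055, 0.203) [ 71.2 125.9 144.5]
w6 2190 mean [0.6001 0.2677 0.0574] circ [0.5977 0.267 ] 0.0279 slope [-0.006  0.   ]
w6 1523 mean [0.5874 0.1099 0.0124] circ [0.586 0.108] 0.0288 slope [-0.01  -0.019]
```

View pics/w6.png

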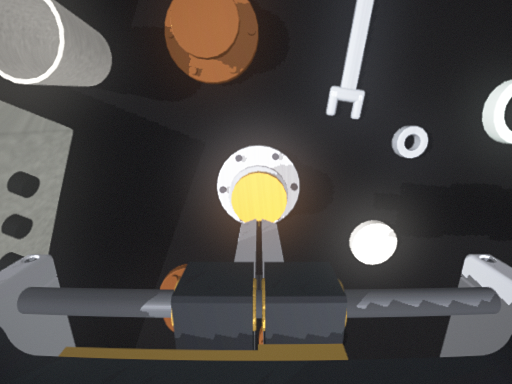

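Sprung back to 57.4 mm with the brass still centred at (258,195). The ceramic is at (373,242), about (0.586, 0.1065). Moving over it with the jaw open.

Request:
{"op": "move_arm", "data": {
  "steps": [
    [[8,0,16,0],[23,0,47,0],[42,0,85,0],[58,0,118,0],[68,0,138,0],[71,10,144,0],[71,30,144,0],[71,55,144,0],[71,80,144,0],[71,100,144,0],[71,110,144,0],[71,112,144,0],[71,112,144,0]]
  ],
  "jaw": 1
}}

```text
time_s: 16.62
eef_pos: [0.586, 0.106, 0.2166]
tool_rot: [-0.399, 2.01, -2.006]
force: [0.1, 0.6, 0.1]
width: 0.998
```

```bash
python3 -c "
from h import *
go((.586,.106,.203))
disc('w7',.012,(0,0,120),(179,90,255),(.586,.106),.04)"
```

```text
t 16.625 pos [0.586  0.106  0.2166] F [0.06 0.57 0.08] w 0.998
(0.586, 0.106, 0.203) [-0.  13.6 -0. ]
w7 4098 mean [0.5884 0.1084 0.0124] circ [0.5868 0.1075] 0.0283 slope [-0.011 -0.004]
```

View pics/w7.png

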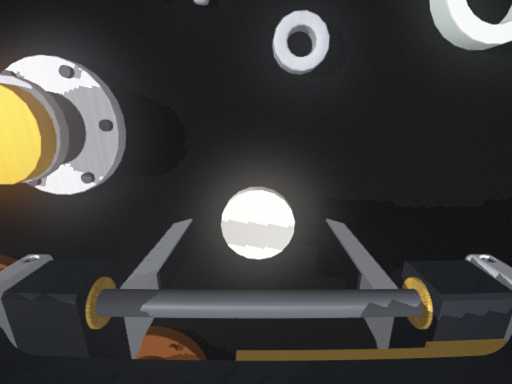

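The ceramic disc at (258,223) sits centred between the open fingers, clear of the cell. Descend and grip.

Request:
{"op": "move_arm", "data": {
  "steps": [
    [[0,7,0,0],[0,13.5,0,0],[0,13.5,0,0],[0,13.5,0,0]]
  ]
}}

```text
time_s: 17.18
eef_pos: [0.5861, 0.1059, 0.2033]
tool_rot: [-0.399, 2.01, -2.006]
force: [0.2, -1.2, 0.2]
width: 1.0
```

Request:
{"op": "move_arm", "data": {
  "steps": [
    [[0,0,0,0],[0,0,0,0],[0,0,0,0],[0,0,0,0],[0,0,0,0],[0,0,0,0],[0,0,0,0],[0,0,0,0]]
  ],
  "jaw": 0,
  "force": 25
}}

```text
time_s: 18.18
eef_pos: [0.5861, 0.106, 0.2034]
tool_rot: [-0.399, 2.01, -2.006]
force: [0.1, 0.2, 1.4]
width: 0.589
```

Request:
{"op": "move_arm", "data": {
  "steps": [
    [[0,-10,0,0],[0,-30,0,0],[0,-60,0,0],[0,-95,0,0],[0,-120,0,0],[0,-127,0,0],[0,-127,0,0]]
  ]
}}

```text
time_s: 19.05
eef_pos: [0.5863, 0.1058, 0.3311]
tool_rot: [-0.398, 2.009, -2.006]
force: [0.3, -0.0, -2.0]
width: 0.591
```

```bash
python3 -c "
from h import *
go((.5977,.2667,.33))
s,M=tool();im=ctrl.get_image('wrist');cv2.imwrite('pics/w8.png',im['pixels'])
disc('w8b',.139,(0,0,120),(179,90,255),(.586,.106),.04)"
```

```text
t 19.05 pos [0.5863 0.1058 0.3311] F [ 0.34 -0.03 -2.  ] w 0.591
(0.5977, 0.2667, 0.33) [ -71.8    1.3 -144.5]
w8b 4789 mean [0.5886 0.1074 0.139 ] circ [0.5943 0.1095] 0.0389 slope [-0.011 -0.003]
```

View pics/w8.png

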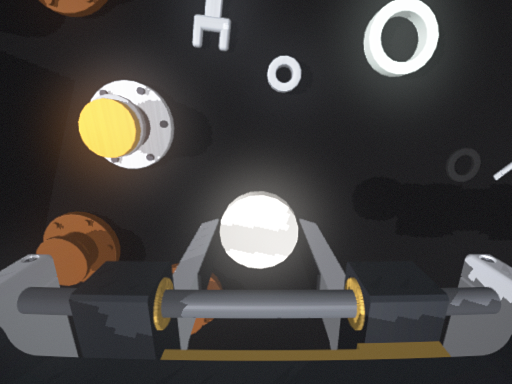

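The ceramic is held level at (258,230), with the brass standing at (110,127). Carry it over and lower to just above.

Request:
{"op": "move_arm", "data": {
  "steps": [
    [[-6,0,-12,0],[-18,0,-36,0],[-35,0,-70,0],[-52,0,-105,0],[-64,0,-129,0],[-70,0,-141,0],[-71,0,-144,0],[-71,0,-144,0],[-71,10,-144,0],[-71,25,-144,0],[-71,42,-144,0],[-71,55,-144,0],[-71,62,-144,0],[-71,66,-144,0],[-71,68,-144,0],[-71,69,-144,0],[-71,69,-144,0]]
  ]
}}

```text
time_s: 21.28
eef_pos: [0.5964, 0.2661, 0.2608]
tool_rot: [-0.401, 2.011, -2.006]
force: [0.5, 0.0, -0.6]
width: 0.59
```

Request:
{"op": "move_arm", "data": {
  "steps": [
    [[0,0.5,0,0],[0,1,0,0],[0,1.3,0,0],[0,1.3,0,0],[0,1.3,0,0]]
  ]
}}

```text
time_s: 21.9
eef_pos: [0.5966, 0.2661, 0.2599]
tool_rot: [-0.4, 2.011, -2.006]
force: [-1.0, -0.2, 0.7]
width: 0.585
```

Contact made (load transferred, height as predicted). Release and look.

Request:
{"op": "move_arm", "data": {
  "steps": [
    [[0,0,0,0],[0,0,0,0],[0,0,0,0],[0,0,0,0],[0,0,0,0],[0,0,0,0]]
  ],
  "jaw": 1
}}

```text
time_s: 22.65
eef_pos: [0.5966, 0.2661, 0.2599]
tool_rot: [-0.4, 2.011, -2.006]
force: [-0.6, 0.1, 0.2]
width: 0.997
```

Request:
{"op": "move_arm", "data": {
  "steps": [
    [[0,-10,0,0],[0,-25,0,0],[0,-45,0,0],[0,-55,0,0],[0,-60,0,0],[0,-60,0,0]]
  ]
}}

```text
time_s: 23.4
eef_pos: [0.5967, 0.266, 0.3203]
tool_rot: [-0.399, 2.01, -2.005]
force: [0.6, 0.1, 0.1]
width: 1.001
```

```bash
python3 -c "
from h import *
go()
disc('w9',.069,(0,0,120),(179,90,255),(.5973,.2656),.04)"
```

```text
t 23.4 pos [0.5967 0.266  0.3203] F [0.63 0.14 0.11] w 1.001
w9 2756 mean [0.5987 0.2677 0.0694] circ [0.5973 0.2672] 0.0282 slope [-0.008 -0.002]
```

View pics/w9.png

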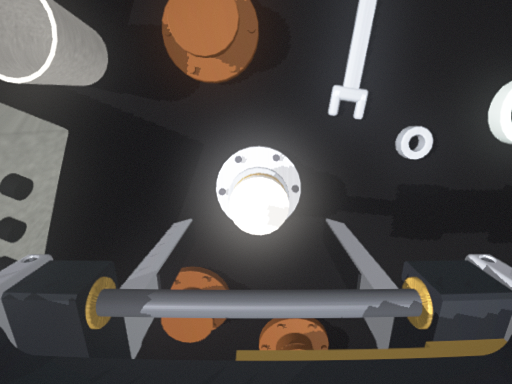

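The ceramic at (259,205) lies flat with its top at 69.4 mm, centred within 1 mm of the brass. Shut the fingers and press; contact is expected at TCP z about 0.2685.

Request:
{"op": "move_arm", "data": {
  "steps": [
    [[0,10,0,0],[0,20,0,0],[0,25,0,0],[0,30,0,0],[0,35,0,0],[0,40,0,0],[0,40,0,0],[0,44,0,0],[0,47,0,0],[0,50,0,0],[0,50,0,0]]
  ],
  "jaw": 0
}}

```text
time_s: 24.82
eef_pos: [0.5962, 0.266, 0.2691]
tool_rot: [-0.401, 2.011, -2.006]
force: [0.0, -0.2, -0.0]
width: 0.007
```

Request:
{"op": "move_arm", "data": {
  "steps": [
    [[0,1,0,0],[0,2,0,0],[0,3,0,0],[0,4,0,0],[0,5,0,0],[0,6,0,0],[0,6,0,0],[0,6,0,0]]
  ]
}}

```text
time_s: 25.82
eef_pos: [0.5964, 0.2661, 0.2643]
tool_rot: [-0.401, 2.011, -2.006]
force: [-2.4, -0.1, 7.5]
width: 0.005
```

Request:
{"op": "move_arm", "data": {
  "steps": [
    [[0,1,0,0],[0,2,0,0],[0,2.5,0,0],[0,2.5,0,0],[0,2.5,0,0]]
  ]
}}

```text
time_s: 26.45
eef_pos: [0.5964, 0.2661, 0.2632]
tool_rot: [-0.401, 2.01, -2.006]
force: [-3.0, -1.6, 8.8]
width: 0.002
```

Request:
{"op": "move_arm", "data": {
  "steps": [
    [[0,1,0,0],[0,1.5,0,0],[0,1.5,0,0]]
  ]
}}

```text
time_s: 26.82
eef_pos: [0.5964, 0.2662, 0.2631]
tool_rot: [-0.401, 2.01, -2.006]
force: [-3.2, -2.2, 8.5]
width: 0.004
```

```bash
python3 -c "
from h import *
go()
disc('w10',.065,(0,0,120),(179,90,255),(.5973,.2656),.028)"
```

```text
t 26.825 pos [0.5964 0.2662 0.2631] F [-3.19 -2.16  8.54] w 0.004
w10 2518 mean [0.6054 0.2693 0.0642] circ [0.5978 0.2671] 0.0278 slope [-0.005  0.001]
```

Request:
{"op": "move_arm", "data": {
  "steps": [
    [[0,-2,0,0],[0,-5,0,0],[0,-8,0,0],[0,-15,0,0],[0,-35,0,0],[0,-60,0,0],[0,-75,0,0],[0,-78,0,0],[0,-78,0,0],[0,-78,0,0]]
  ]
}}

```text
time_s: 28.12
eef_pos: [0.5963, 0.2659, 0.3398]
tool_rot: [-0.403, 2.011, -2.007]
force: [0.4, -0.6, -0.2]
width: 0.004
```

```bash
python3 -c "
from h import *
go()
disc('w11',.069,(0,0,120),(179,90,255),(.5973,.2656),.04)
im=ctrl.get_image('scene');cv2.imwrite('pics/s11.png',cv2.resize(im['pixels'][150:270,120:420],None,fx=2.6,fy=2.6,interpolation=cv2.INTER_CUBIC))
im=ctrl.get_image('top');W=cloud(im);hsv=cv2.cvtColor(im['pixels'],cv2.COLOR_BGR2HSV)
m=np.zeros((384,512),bool);m[185:245,273:333]=1;m&=(abs(W[...,2]-.012)<.006)&(hsv[...,2]>100);p=W[m];print('spare',m.sum(),p.mean(0))"
```

```text
t 28.125 pos [0.5963 0.2659 0.3398] F [ 0.4  -0.63 -0.2 ] w 0.004
w11 2289 mean [0.5998 0.2681 0.0694] circ [0.5979 0.2672] 0.0279 slope [-0.01  -0.002]
spare 355 [ 0.51737802 -0.0968143   0.01282971]
```

View pics/s11.png

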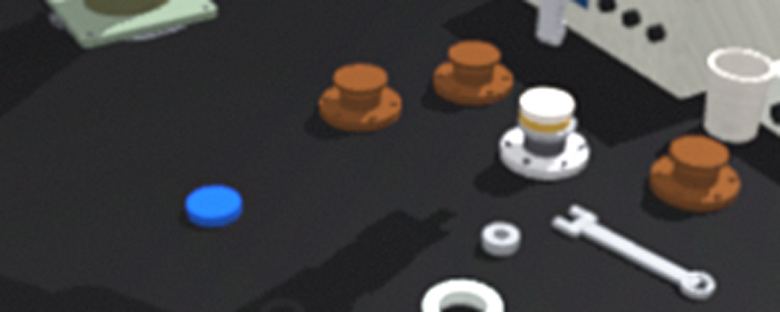

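View pics/w11.png

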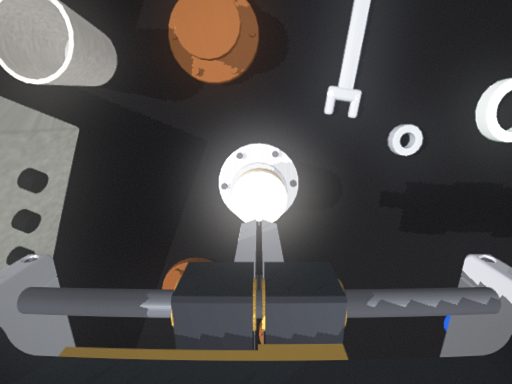

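The ceramic went down 5.2 mm and came back to 69.4 mm. The stack stands square (scene crop (546,115)), the blue disc hasn't moved, and the fingers are clear. Handing in.

```bash
python3 -c "
from h import *
print(ctrl.finish_job())"
```

```text
the job is handed in; nothing more can be done
None
```

The test cell is built up and handed in at about 28 s of the 72 s allowed; the hand-in reported no verdict. I set the brass disc on the silver cell's seat, let go and pressed it down with shut fingers. Then I did the same with the ceramic disc on top of it.

- **Brass disc:** it lay flat, about 1.5 mm from seat centre. The press sank the seat about 4–5 mm at 8–9 N, and the disc then sprang back to its resting height.
- **Ceramic disc:** it lay flat, within about 1 mm of the brass disc's centre. The press sank the seat about 5 mm at about 8.5 N, and its top came back to 69.4 mm.
- **Blue spare:** it moved less than 1 mm by the camera measurement.
- **At hand-in:** the fingers stood about 70 mm clear above the stack.

No check failed. Small disagreements remained: the cameras differ by 1–2 mm, and the sink from tool height and from depth differed by under 1 mm. A sideways force of about 3–4 N appeared during both presses, but the discs did not shift.

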